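# Demould a cast resin block

## Task

Take the cured amber casting out of its open mould: press the red ejector lever all the way down so that the casting's free end comes up, then draw the casting out from under the keeper plate without wrenching it against the mould. Stand it upright on its flat free end on the mat of the grey curing tray, tongue up, inside the rim, setting it down on the way to change grip if need be; do not drop it or let it fall over, and leave the bottle, the blue box and the heatsink near by where they stand.

Things in the scene. Friction and masses are not known exactly. Their poses are not given: they have to be found in the camera images.
- casting: Amber resin casting, loose, 0.3-0.5 kg. Body x = -40 to 58, y = -28 to 28, z = 0 to 34 mm; a tongue 40 mm wide and 10 mm thick (z = 0 to 10) goes on to x = -84 mm. Origin on the underside; +x points to the free end, +z up out of the face with four brass inserts. In the mould its frame coincides with the mould's within 1 mm, 16 mm higher; 2 mm side play, top 2 mm below the walls.
- casting_end (a point): Middle of the upper edge of the casting's free end: (58, 0, 34) mm in its frame.
- mould: Fixed aluminium mould, x = -100 to 92, 92 x 52 mm, toe clamps to y = +-58 mm. Origin on the worktop under the cavity; +x points along the cavity to the lever. Cavity 60 mm wide, floor z = 16; side walls 16 mm thick, top z = 52 (screw heads 55); sill at the free end x = 60 to 74, top z = 34 mm. The raised casting comes out along its own +x (tongue out from under the keeper), then up.
- keeper (a point): Middle of the top front edge of the steel keeper plate that covers the tongue, at (-50, 0, 42.5) mm in the mould frame. The plate spans x = -100 to -50 mm, z = 34.5 to 42.5 mm; the slot under it is 18.5 mm high and ends at x = -86 mm, so the tongue is 34 mm deep in it and binds if the casting is tilted further before it is drawn out.
- lever (a joint): Ejector lever hinge, rad: 0 raised, 0.65 fully down (stop). It turns stiffly (about 5 to 8 N on the pad) and stays where it is left. The toe under the casting meets it at about 0.1; at 0.65 the casting is tilted about 0.22 rad, its free end some 28 mm higher.
- lever_pad (a point): Middle of the upper face of the red lever pad (34 mm along the lever x 44 mm wide), beyond the +x end of the mould; at joint 0 it is (68, 0, 73) mm from the hinge in mould axes. It comes down from about 85 mm to 30 mm above the worktop, moving in an arc about lever_hinge. The pad leans 0.46 rad up and outward at 0 and 0.19 rad down and outward at 0.65.
- lever_hinge (a point): Lever hinge axis (along mould y), at (83, 0, 12) mm in the mould frame.
- tray: Fixed grey curing tray with black rubber mat, outside 212 x 144 x 14 mm (x, y, z), rim 5 mm thick and 14 mm high, inside 202 x 134 mm, mat top at z = 8 mm. Origin on the worktop at its centre; x along its length.
- white_bottle: White squeeze bottle, 50 mm across, 136 mm high, a bystander; origin at its foot.
- blue_box: Blue die-cast box, 50 x 104 x 31 mm, a bystander; origin at the underside.
- black_heatsink: Black finned heatsink, 50 x 60 x 30 mm, a bystander; origin at the underside.

How it is judged:
On the way, in this order (a step that is already met when the one before it is completed fails the run):
1. the ejector lever is pressed fully down and has raised the casting's free end, the tongue still under the keeper plate (value of joint lever above 0.58 rad and z of casting_end in the frame of mould above 0.07 m and x of casting in the frame of mould below 0.022 m), for 0.2 s.
2. the casting is drawn out of the mould, held in the fingers (z of casting in the frame of mould above 0.06 m and contact force between the fingers and casting above 0.5 N), for 0.1 s.
At the end, for the whole second after the job is handed in: The casting stands at rest upright on its free end on the tray's mat, tongue up (its +x axis within 0.1 rad of straight down), inside the rim: its origin 60 to 70 mm above the worktop, within 100 mm along and 66 mm across of the tray's centre (z of casting in the frame of tray between 0.06 and 0.07 m and x of casting in the frame of tray between -0.1 and 0.1 m and y of casting in the frame of tray between -0.066 and 0.066 m and angle between casting's own x axis and vertical above 3.04 rad and linear speed of casting below 0.02 m/s and angular speed of casting below 0.1 rad/s); the robot touches nothing.
It fails at once if the casting is wrenched against the mould (over 40 N) (contact force between casting and mould above 40 N).
It fails at once if the casting is dropped or topples (falls faster than 0.6 m/s out of the fingers) (contact force between the fingers and casting below 0.1 N and linear speed of casting above 0.6 m/s).
It fails at once if a bystander (white bottle, blue box, heatsink) is moved more than 30 mm (distance of any of white_bottle, blue_box, black_heatsink from where it was at the start of the episode above 0.03 m).
It also fails if it takes over 72 s, if anything falls off the work surface, if the arm or the gripper's body presses on something with over 40 N, if the wrist force passes 120 N, or if a joint passes its speed limit or range.

## Robot

A 6-joint arm with a two-finger parallel gripper is mounted at the origin on a cart in front of the work surface, level with it; the furniture and walls round the work are solid. World frame = base frame: x ahead of the robot, y to its left, z up, the work surface at z = 0. Lengths are in m, angles in rad, forces in N, time in s.
With the tool pointing down it reaches from about 0.4 to 0.925 m from the base axis. Payload 12.5 kg.
Tool frame: the origin (TCP) lies between the finger pads; the fingertips stand 8 mm ahead of it and the grasp point (between the pads) lies 11 mm behind it; z points along the fingers, y is the line along which they close (so a half turn about z gives the same grasp; the last joint's range is limited). The gripper opens to 95 mm and grips with 3 to 60 N. Pads are 20 mm wide; open, the fingers measure 119 mm over their backs; the gripper's body (75 mm by 180 mm) begins 59 mm behind the grasp point.
Start: joints at [-1.304, 0.491, 1.559, -0, 1.092, -0.106], TCP at [0.228, -0.582, 0.223] pointing down, gripper open.
Joint ranges: [-3.1, 3.1], [-0.84, 2.19], [0.05, 2.79], [-1.13, 4.28], [0.06, 2.93], [-2.69, 2.69]. Speed limits (rad/s): [2.22, 2.22, 2.79, 3.14, 3.14, 3.14].

## Interface

Orientations are given as [roll, pitch, yaw] about the fixed x, y, z axes, in that order (R = Rz(yaw) Ry(pitch) Rx(roll)).
In Python, from workcell import arm gives the robot as it stands. The module is installed in compiled form; this text tells all that it offers.
- The arm moves only by the tool play_rows, never from a script. Its argument "increments" is a list of rows, each an object with "translation": the shift along the tool's x, y, z in units of 0.05 m (1.0 is 0.05 m), a list of three; "turn": the turn, a rotation vector about the tool's x, y, z in units of 0.08 rad (1.0 is 0.08 rad), a list of three; "grip": the opening, from 0 (shut) to 1 (fully open). A call has exactly 10 rows; each row shifts and turns the commanded pose from where the row before left it, along the tool's axes as they then stand; what a row does not reach is not made up. A row lasts 1/8 s, in which the tool goes at most 62.5 mm and 10.7 degrees, less where a joint would pass 70% of its speed; a pose out of reach is approached as far as the arm can. A call with a number of a shift or a turn outside -1 to 1 is refused whole. A call with a gripper value outside its range is refused whole. The fingers move at their own pace and stop on an object; the grip force is fixed at half the most. Time passes only in rows, so rows that do not move let the fingers close, or fill a call up. It gives the time, the measured TCP pose, the force, the opening and the grip force at its end, in the units of the state.
- arm.get_obs(): the state, without advancing time (a new reading comes with each control period).
- arm.camera(name): name is "side" or "top"; returns the picture (420x560x3 uint8, blue, green, red); there is no depth.
- arm.camera_params(name): a dict with "intrinsics" (3x3 intrinsics, pixels), "R" (3x3) and "t" (3): a world point X has camera coordinates R X + t. Camera axes: x right, y down, z forward; pixel columns grow to the right and rows downward; lengths in m; the calibration is good to about 2 mm. A picture is of the moment at which its call begins. camera_params takes no time and is no camera call.
- arm.close_job(): hands the job in; it is judged then, once.
The state is a dict: "clock": time; "joint_pos": joint angles; "qd": joint speeds; "effort": joint torques, N m; "position": TCP position; "orientation": TCP orientation; "ft_force": force on the tool from outside, world axes, zero at the start; "torque": the same for the moment, N m; "finger_gap": finger opening in m; "grip_force": force on a finger pad.
Only numpy, scipy, OpenCV 4.12 (cv2) and the standard library are available. Lean on these libraries where they do the work, as an engineer would, in place of code of your own. Each camera call takes 0.05 s, during which the arm holds its last target. There are 200 camera calls.

## Working session

There is one attempt and no reset: what is moved stays moved. The work goes in short steps, Python scripts to look and compute and a tool call to move; the robot and the scene stay as the last step left them, time stands still between calls to the robot, and variables do not carry over. Pictures are saved under pics/ and viewed, at most 10 in all, crops included, and the job is handed in when it is done.

Besides the shell and the picture viewer there is one more tool, called after ">>>" in YAML: its name, and indented under it one key for each argument. play_rows: Moves the arm, as the interface text tells. Its arguments: {"type":"object","properties":{"increments":{"type":"array","items":{"type":"object","properties":{"translation":{"type":"array","items":{"type":"number"}},"turn":{"type":"array","items":{"type":"number"}},"grip":{"type":"number"}}}}},"required":["increments"]}

```bash
mkdir -p pics
cat > h.py <<'E'
import numpy as np, cv2
from workcell import arm
def snap(n,f):
    im=arm.camera(n); cv2.imwrite('pics/'+f,im); return im
def P(n):
    p=arm.camera_params(n); return np.array(p['intrinsics']),np.array(p['R']),np.array(p['t'])
def proj(n,X):
    K,R,t=P(n); c=(np.atleast_2d(X)@R.T+t)@K.T; return c[:,:2]/c[:,2:]
def onz(n,uv,z):
    K,R,t=P(n); d=R.T@np.linalg.solve(K,[*uv,1]); o=-R.T@t; return o+d*(z-o[2])/d[2]
E
python3 - <<'E'
from h import *
a=snap('top','t0.png');b=snap('side','s0.png')
for n in('top','side'):
    K,R,t=P(n);print(n,K[0,0],(-R.T@t).round(3),R[2].round(3))
print(arm.get_obs())
E
```

```text
top 437.9875441843017 [ 0.432 -0.077  0.956] [ 0.188 -0.006 -0.982]
side 468.12014002656645 [0.302 0.773 0.626] [ 0.279 -0.806 -0.522]
{'clock': 0.1, 'joint_pos': array([-1.30361166e+00,  4.91501295e-01,  1.55942631e+00, -3.53633070e-05,
        1.09170205e+00, -1.05615220e-01]), 'qd': array([-0.00061758, -0.00085962, -0.00151955, -0.00044809,  0.00085766,
       -0.00068545]), 'effort': array([ 2.53389495e-03, -6.13624549e+01, -2.58607239e+01,  6.93965494e-02,
        4.69689653e-02, -6.34172966e-05]), 'position': array([ 0.22758462, -0.58184782,  0.22210591]), 'orientation': array([-3.14055813e+00, -7.81292052e-05,  3.72816164e-01]), 'ft_force': array([ 0.30978459, -0.19922231,  0.37405123]), 'torque': array([0.03710383, 0.02845983, 0.03279056]), 'grip_force': 0.0, 'finger_gap': 0.09488555483310782}
```

View pics/t0.png

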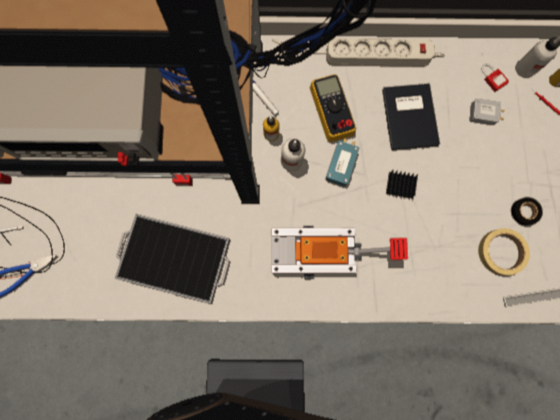

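View pics/s0.png

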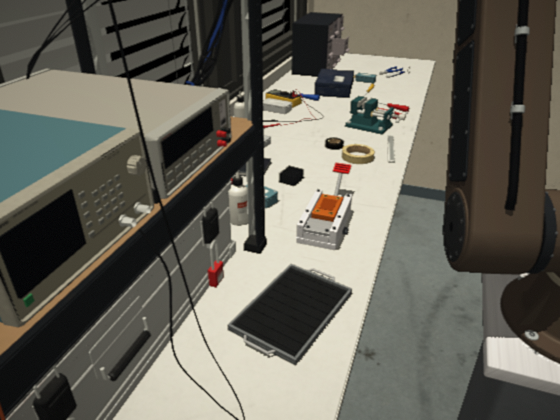

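The top view shows the tray at about (173,258), the mould at (313,251) with its lever pointing right to the red pad at (398,248), and the box, heatsink and bottle above it. A rack post foot stands at (250,200). Next I'll enlarge for exact pixels.

Run:
```python
from h import *
a=cv2.imread('pics/t0.png')
cv2.imwrite('pics/t0c.png',cv2.resize(a[205:305,260:420],None,fx=5,fy=5,interpolation=cv2.INTER_CUBIC))
for uv in [(139,216),(230,238),(214,301),(118,284)]: print('tray',onz('top',uv,.014).round(4))
for uv in [(250,200),(258,188),(240,200),(182,180),(293,150),(342,164),(402,185),(300,322)]: print(uv,onz('top',uv,.0).round(4))
```

```text
tray [0.5843 0.2238 0.014 ]
tray [0.5382 0.0248 0.014 ]
tray [0.4052 0.0543 0.014 ]
tray [0.4385 0.2579 0.014 ]
(250, 200) [ 0.6251 -0.0156  0.    ]
(258, 188) [ 0.6527 -0.0329  0.    ]
(240, 200) [0.6249 0.0067 0.    ]
(182, 180) [0.6692 0.1378 0.    ]
(293, 150) [ 0.7423 -0.1109  0.    ]
(342, 164) [ 0.7105 -0.222   0.    ]
(402, 185) [ 0.6631 -0.3561  0.    ]
(300, 322) [ 0.363 -0.127  0.   ]
```

View pics/t0c.png

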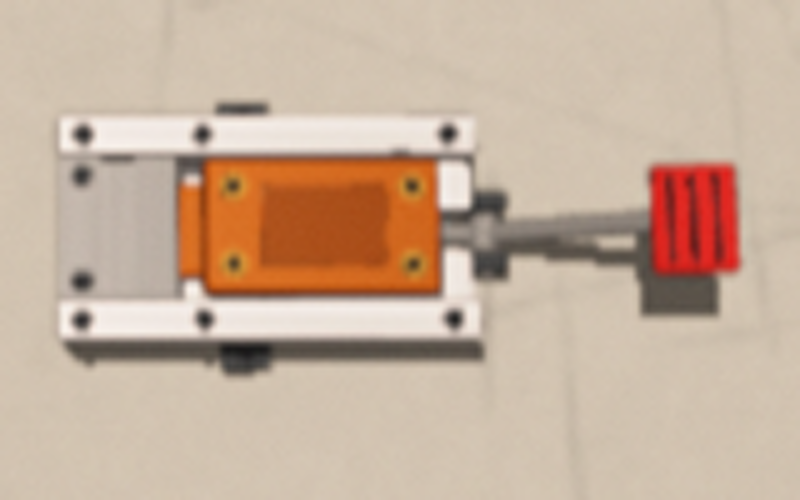

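```bash
cat >> h.py <<'E'
def T2(p,X):
    c,s=np.cos(p[2]),np.sin(p[2]); X=np.atleast_2d(X)
    return np.c_[p[0]+c*X[:,0]-s*X[:,1],p[1]+s*X[:,0]+c*X[:,1],X[:,2]]
E
python3 - <<'E'
from h import *
from scipy.optimize import least_squares
X=np.array([[-100,46,52],[74,46,52],[74,-46,52],[-100,-46,52],[-50,28,42.5],[-50,-30,42.5],[-40,28,50],[58,28,50],[58,-28,50],[-40,-28,50]])/1e3
c=np.array([[58,117],[475,117],[482,340],[58,340],[178,158],[178,299],[205,158],[441,158],[441,295],[207,295]])
uv=(c+.5)/5-.5+[260,205]
r=least_squares(lambda p:(proj('top',T2(p,X))-uv).ravel(),[.5,-.17,-1.57],loss='soft_l1')
print('mould',r.x.round(4),r.fun.reshape(-1,2).round(1).tolist())
m=r.x
pad=np.array([[83+68,0,85]])/1e3
print('pad',T2(m,pad),proj('top',T2(m,pad)),'seen',(np.array([695,218]))/5+[260,205])
Y=np.array([[106,72,14],[106,-72,14],[-106,-72,14],[-106,72,14]])/1e3
tv=np.array([(230,238),(214,301),(118,284),(139,216)])
q=least_squares(lambda p:(proj('top',T2(p,Y))-tv).ravel(),[.49,.14,-1.8])
print('tray',q.x.round(4),q.fun.round(1),(q.x[2]+np.pi)%np.pi)
print(proj('side',T2(m,pad)),proj('side',T2(m,[[0.058,.028,.05],[.058,-.028,.05]])),proj('side',T2(q.x,Y)))
E
```

```text
mould [ 0.5113 -0.165  -1.5629] [[0.2, -0.4], [0.3, -0.2], [0.3, -0.2], [-0.0, -0.3], [0.1, 0.6], [0.2, 0.3], [-0.4, 0.2], [-0.5, 0.3], [0.3, -0.0], [-0.6, -0.1]]
pad [[ 0.51248279 -0.31600646  0.085     ]] [[397.14897008 248.49770802]] seen [399.  248.6]
tray [ 0.4917  0.1403 -1.7744] [ 1.4 -1.2  1.5  2.7 -0.2 -2.  -2.7  0.3] 1.3672108640235252
[[342.36013032 166.14135118]] [[322.25312309 192.71269656]
 [344.27845984 196.39977485]] [[290.91371414 261.03453976]
 [353.78238974 284.26481984]
 [302.33328163 356.65550798]
 [231.64923603 323.67151572]]
```

```bash
cat >> h.py <<'E'
from scipy.spatial.transform import Rotation as Ro
E3=lambda o:Ro.from_euler('xyz',o)
def rows(p1,o1,N,p0=None,o0=None):
    """constant row repeated N times from (p0,o0) to (p1,o1); o may be a Rotation"""
    if p0 is None: s=arm.get_obs(); p0,o0=s['position'],s['orientation']; s['clock']
    f=lambda o:o if isinstance(o,Ro) else E3(o)
    A,B=f(o0),f(o1); w=(A.inv()*B).as_rotvec()/N; R=Ro.from_rotvec(w)
    S=sum((R**k).as_matrix() for k in range(N))
    q=np.linalg.solve(S,A.inv().apply(np.array(p1)-p0))
    print(N,'trans',(q/.05).round(2).tolist(),'turn',(w/.08).round(2).tolist())
M=np.array([.5113,-.165,-1.5629])
E
python3 -c "
from h import *
rows([.5125,-.318,.135],[np.pi,0,1.579],20)"
```

```text
20 trans [0.4, 0.08, 0.09] turn [-0.0, -0.0, -0.75]
```

>>> play_rows:
  increments:
    - {"translation": [0.4, 0.08, 0.09], "turn": [0, 0, -0.75], "grip": 0}
    - {"translation": [0.4, 0.08, 0.09], "turn": [0, 0, -0.75], "grip": 0}
    - {"translation": [0.4, 0.08, 0.09], "turn": [0, 0, -0.75], "grip": 0}
    - {"translation": [0.4, 0.08, 0.09], "turn": [0, 0, -0.75], "grip": 0}
    - {"translation": [0.4, 0.08, 0.09], "turn": [0, 0, -0.75], "grip": 0}
    - {"translation": [0.4, 0.08, 0.09], "turn": [0, 0, -0.75], "grip": 0}
    - {"translation": [0.4, 0.08, 0.09], "turn": [0, 0, -0.75], "grip": 0}
    - {"translation": [0.4, 0.08, 0.09], "turn": [0, 0, -0.75], "grip": 0}
    - {"translation": [0.4, 0.08, 0.09], "turn": [0, 0, -0.75], "grip": 0}
    - {"translation": [0.4, 0.08, 0.09], "turn": [0, 0, -0.75], "grip": 0}

```text
clock: 1.35
position: [0.41, -0.4946, 0.1774]
orientation: [3.142, 0.0, 0.977]
ft_force: [0.0, -0.3, 0.3]
finger_gap: 0.0025
grip_force: 0.0
```

>>> play_rows:
  increments:
    - {"translation": [0.4, 0.08, 0.09], "turn": [0, 0, -0.75], "grip": 0}
    - {"translation": [0.4, 0.08, 0.09], "turn": [0, 0, -0.75], "grip": 0}
    - {"translation": [0.4, 0.08, 0.09], "turn": [0, 0, -0.75], "grip": 0}
    - {"translation": [0.4, 0.08, 0.09], "turn": [0, 0, -0.75], "grip": 0}
    - {"translation": [0.4, 0.08, 0.09], "turn": [0, 0, -0.75], "grip": 0}
    - {"translation": [0.4, 0.08, 0.09], "turn": [0, 0, -0.75], "grip": 0}
    - {"translation": [0.4, 0.08, 0.09], "turn": [0, 0, -0.75], "grip": 0}
    - {"translation": [0.4, 0.08, 0.09], "turn": [0, 0, -0.75], "grip": 0}
    - {"translation": [0.4, 0.08, 0.09], "turn": [0, 0, -0.75], "grip": 0}
    - {"translation": [0.4, 0.08, 0.09], "turn": [0, 0, -0.75], "grip": 0}

```text
clock: 2.6
position: [0.5101, -0.3203, 0.1323]
orientation: [-3.142, 0.0, 1.577]
ft_force: [0.2, 0.7, -0.2]
finger_gap: 0.0002
grip_force: 0.0
```

```bash
python3 -c "
from h import *
s=arm.get_obs();print(s['clock'],s['joint_pos'],s['position'],s['orientation'])
r=.0998
for th in (0,.1,.2,.3,.4,.5,.6,.65,.7):
    a=.8206-th; print(th,T2(M,[[.083+r*np.cos(a),0,.012+r*np.sin(a)+.008]]).round(4))"
```

```text
2.6 [-6.70347118e-01  5.60421886e-01  1.70964356e+00 -7.71039684e-05
  8.71502028e-01 -6.76309888e-01] [ 0.51009053 -0.32033112  0.13234312] [-3.14157535e+00  6.17767724e-05  1.57680873e+00]
0 [[ 0.5125 -0.316   0.093 ]]
0.1 [[ 0.5125 -0.323   0.0859]]
0.2 [[ 0.5126 -0.3292  0.078 ]]
0.3 [[ 0.5126 -0.3346  0.0696]]
0.4 [[ 0.5127 -0.3391  0.0607]]
0.5 [[ 0.5127 -0.3427  0.0515]]
0.6 [[ 0.5127 -0.3454  0.0418]]
0.65 [[ 0.5127 -0.3463  0.0369]]
0.7 [[ 0.5127 -0.3471  0.032 ]]
```

>>> play_rows:
  increments:
    - {"translation": [0, 0.05, 0.25], "turn": [0, 0, 0], "grip": 0}
    - {"translation": [0, 0, 0.25], "turn": [0, 0, 0], "grip": 0}
    - {"translation": [0, 0, 0.25], "turn": [0, 0, 0], "grip": 0}
    - {"translation": [-0.07, 0, 0.11], "turn": [0, 0, 0], "grip": 0}
    - {"translation": [-0.07, 0, 0.11], "turn": [0, 0, 0], "grip": 0}
    - {"translation": [-0.07, 0, 0.11], "turn": [0, 0, 0], "grip": 0}
    - {"translation": [-0.06, 0, 0.11], "turn": [0, 0, 0], "grip": 0}
    - {"translation": [-0.06, 0, 0.11], "turn": [0, 0, 0], "grip": 0}
    - {"translation": [-0.05, 0, 0.11], "turn": [0, 0, 0], "grip": 0}
    - {"translation": [-0.05, 0, 0.11], "turn": [0, 0, 0], "grip": 0}

```text
clock: 3.85
position: [0.5123, -0.3437, 0.0566]
orientation: [3.141, 0.001, 1.573]
ft_force: [-0.7, 0.7, 5.9]
finger_gap: 0.0003
grip_force: 2.8
```

>>> play_rows:
  increments:
    - {"translation": [-0.02, 0, 0.06], "turn": [0, 0, 0], "grip": 0}
    - {"translation": [-0.02, 0, 0.06], "turn": [0, 0, 0], "grip": 0}
    - {"translation": [-0.02, 0, 0.06], "turn": [0, 0, 0], "grip": 0}
    - {"translation": [0, 0, 0.06], "turn": [0, 0, 0], "grip": 0}
    - {"translation": [0, 0, 0.05], "turn": [0, 0, 0], "grip": 0}
    - {"translation": [0, 0, 0.04], "turn": [0, 0, 0], "grip": 0}
    - {"translation": [0, 0, 0.03], "turn": [0, 0, 0], "grip": 0}
    - {"translation": [0, 0, 0.02], "turn": [0, 0, 0], "grip": 0}
    - {"translation": [0, 0, 0.01], "turn": [0, 0, 0], "grip": 0}
    - {"translation": [0, 0, 0], "turn": [0, 0, 0], "grip": 0}

```text
clock: 5.1
position: [0.5126, -0.3488, 0.0385]
orientation: [3.139, 0.004, 1.573]
ft_force: [-7.5, -10.3, 13.3]
finger_gap: 0.0008
grip_force: 7.6
```

>>> play_rows:
  increments:
    - {"translation": [0, 0, 0.02], "turn": [0, 0, 0], "grip": 0}
    - {"translation": [0, 0, 0.02], "turn": [0, 0, 0], "grip": 0}
    - {"translation": [0, 0, 0], "turn": [0, 0, 0], "grip": 0}
    - {"translation": [0, 0, 0], "turn": [0, 0, 0], "grip": 0}
    - {"translation": [0, 0, -0.3], "turn": [0, 0, 0], "grip": 0}
    - {"translation": [0, 0, -0.8], "turn": [0, 0, 0], "grip": 0}
    - {"translation": [0, 0, -0.8], "turn": [0, 0, 0], "grip": 0}
    - {"translation": [0, 0, -0.8], "turn": [0, 0, 0], "grip": 0.5}
    - {"translation": [0, 0, -0.3], "turn": [0, 0, 0], "grip": 1}
    - {"translation": [0, 0, 0], "turn": [0, 0, 0], "grip": 1}

```text
clock: 6.35
position: [0.5125, -0.3463, 0.1852]
orientation: [3.141, 0.001, 1.573]
ft_force: [0.3, -0.7, -1.7]
finger_gap: 0.0249
grip_force: 0.0
```

Run:
```python
from h import *
s=arm.get_obs();print(s['clock'],s['joint_pos'],s['position'])
a=snap('top','t1.png');b=snap('side','s1.png')
A=cv2.resize(a[205:305,260:420],None,fx=4,fy=4,interpolation=cv2.INTER_CUBIC)
B=cv2.resize(b[145:255,280:380],None,fx=5,fy=5,interpolation=cv2.INTER_CUBIC)[:,:]
im=np.zeros((600,800,3),np.uint8)
B=cv2.resize(b[150:250,290:370],None,fx=2.4,fy=2.4,interpolation=cv2.INTER_CUBIC)
A=cv2.resize(a[205:305,260:420],None,fx=3.5,fy=3.5,interpolation=cv2.INTER_CUBIC)
im[:350,:560]=A; im[:240,590:782]=B
im=im[:360]
cv2.imwrite('pics/c1.png',im)
# predicted side/top pixels of casting_end for tilt .22, raised 28mm
for z in (.05,.078): print(z,proj('top',T2(M,[[.058,.028,z],[.058,-.028,z]])),proj('side',T2(M,[[.058,.028,z],[.058,-.028,z]])))
```

```text
6.35 [-7.00940395e-01  5.19099119e-01  1.61864888e+00 -4.71243483e-05
  1.00271198e+00 -7.02958986e-01] [ 0.51246733 -0.34625356  0.18524331]
0.05 [[347.3212407  236.45885918]
 [348.07601983 263.58182182]] [[322.24988478 192.71468532]
 [344.27558129 196.40129601]]
0.078 [[349.51699348 234.83364255]
 [350.32199328 262.79153523]] [[322.81048068 182.83666037]
 [345.12596716 186.43819029]]
```

View pics/c1.png

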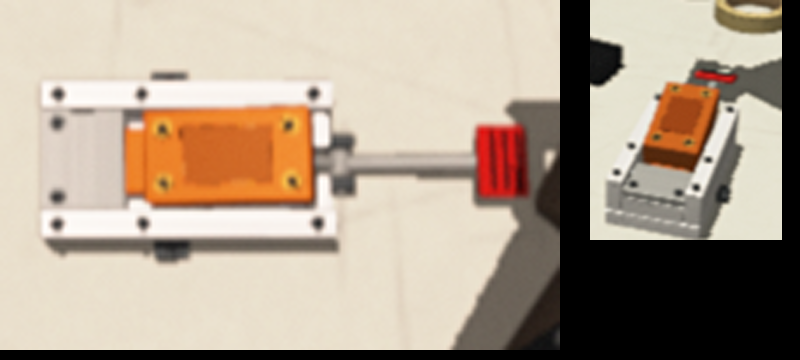

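The casting's free end is raised: its upper end corners are at crop (310,105) and (312,204), which matches z≈78 mm, and the lever is horizontal. Next I'll tilt the tool above the mould as a reach test.

```bash
cat >> h.py <<'E'
def tool_in_mould(th,yaw=0.0):
    """tool z = down tilted th toward mould +x, tool y = mould +y"""
    y=np.array([0,1,0]);z=np.array([np.sin(th),0,-np.cos(th)]);x=np.cross(y,z)
    return Ro.from_euler('z',M[2]+yaw)*Ro.from_matrix(np.c_[x,y,z])
mw=lambda x,y,z:T2(M,[[x/1e3,y/1e3,z/1e3]])[0]
E
python3 - <<'E'
from h import *
# casting outline in t1: fit pose x0,y0,z0,yaw,tilt from top-face corners
from scipy.optimize import least_squares
X=np.array([[-40,28,34],[58,28,34],[58,-28,34],[-40,-28,34]])/1e3
c=np.array([[145,111],[310,105],[313,204],[150,206]])
uv=(c+.5)/3.5-.5+[260,205]
def f(p):
    Y=Ro.from_euler('ZY',[p[2],-.22]).apply(X)+[p[0],p[1],.034]
    return (proj('top',T2(M,Y))-uv).ravel()
r=least_squares(f,[0,0,0]);print(r.x.round(4),r.fun.round(1))
rows(mw(-23,0,160),tool_in_mould(.9),15)
E
```

```text
[ 0.0074 -0.0004  0.011 ] [-0.3 -0.   0.6  0.   0.9 -0.3 -1.2  0.2]
15 trans [0.27, 0.0, -0.08] turn [-0.0, -0.75, -0.0]
```

>>> play_rows:
  increments:
    - {"translation": [0.27, 0, -0.08], "turn": [0, -0.75, 0], "grip": 1}
    - {"translation": [0.27, 0, -0.08], "turn": [0, -0.75, 0], "grip": 1}
    - {"translation": [0.27, 0, -0.08], "turn": [0, -0.75, 0], "grip": 1}
    - {"translation": [0.27, 0, -0.08], "turn": [0, -0.75, 0], "grip": 1}
    - {"translation": [0.27, 0, -0.08], "turn": [0, -0.75, 0], "grip": 1}
    - {"translation": [0.27, 0, -0.08], "turn": [0, -0.75, 0], "grip": 1}
    - {"translation": [0.27, 0, -0.08], "turn": [0, -0.75, 0], "grip": 1}
    - {"translation": [0.27, 0, -0.08], "turn": [0, -0.75, 0], "grip": 1}
    - {"translation": [0.27, 0, -0.08], "turn": [0, -0.75, 0], "grip": 1}
    - {"translation": [0.27, 0, -0.08], "turn": [0, -0.75, 0], "grip": 1}

```text
clock: 7.7
position: [0.5117, -0.2068, 0.186]
orientation: [-3.139, 0.601, 1.575]
ft_force: [-0.3, -0.9, -0.3]
finger_gap: 0.0956
grip_force: 0.0
```

```bash
python3 -c "
from h import *
s=arm.get_obs();print(s['clock'],s['joint_pos'].round(3),s['position'],E3(s['orientation']).as_matrix().round(3))
rows(mw(-23,0,160),tool_in_mould(.9),10)"
```

```text
7.7 [-0.24   0.445  1.917 -0.848  0.821  0.366] [ 0.51165221 -0.20676459  0.18599498] [[-0.003  1.    -0.   ]
 [ 0.825  0.003 -0.565]
 [-0.565 -0.002 -0.825]]
10 trans [0.13, -0.0, -0.05] turn [-0.01, -0.37, -0.0]
```

```bash
cat > kin.py <<'E'
from h import *
from scipy.optimize import least_squares
S=[([-1.304,0.4915,1.5594,0,1.0917,-.1056],[.22758,-.58185,.2221]),
([-.67035,.56042,1.70964,0,.8715,-.6763],[.51009,-.32033,.13234]),
([-.70094,.5191,1.61865,0,1.00271,-.70296],[.51247,-.34625,.18524])]
def fk(q,k):
    a1,d1,L2,a3,L3,Lt=k
    e=Ro.from_euler
    R1=e('z',q[0]);R2=R1*e('y',q[1]);R3=R2*e('y',q[2])
    p=R1.apply([a1,0,d1])+R2.apply([0,0,L2])+R3.apply([a3,0,L3])
    R=R3*e('z',q[3])*e('y',q[4])
    p=p+R.apply([0,0,Lt])
    return p,R*e('z',q[5]+np.pi/2)
def fit(S):
    f=lambda k:np.concatenate([fk(q,k)[0]-p for q,p in S]+[1e-3*(k-np.array([0.05,.4,.45,0,.42,.3]))])
    return least_squares(f,[0.05,.4,.45,0,.42,.3])
E
python3 - <<'E'
from kin import *
s=arm.get_obs();q=s['joint_pos'];S.append((q,s['position']))
r=fit(S);print(r.x,np.abs(r.fun[:-6]).max())
print(fk(q,r.x)[1].as_matrix().round(3), E3(s['orientation']).as_matrix().round(3))
print([ (fk(a,r.x)[0]-b).round(4).tolist() for a,b in S])
E
```

```text
[0.06952067 0.06561396 0.56751278 0.04532593 0.34212569 0.14966561] 0.06419561120897221
[[-0.003  1.    -0.   ]
 [ 0.825  0.003 -0.565]
 [-0.565 -0.002 -0.825]] [[-0.003  1.    -0.   ]
 [ 0.825  0.003 -0.565]
 [-0.565 -0.002 -0.825]]
[[-0.0642, -0.0159, -0.004], [-0.0369, -0.0548, 0.0094], [-0.0421, -0.0507, 0.0015], [-0.0048, -0.0021, -0.0069]]
```

```bash
python3 - <<'E'
s=open('kin.py').read()
s=s.replace("a1,d1,L2,a3,L3,Lt=k","a1,d1,L2,a3,L3,Lt,b1,b5,c5=k").replace("R3.apply([a3,0,L3])","R3.apply([a3,b1,L3])").replace("R.apply([0,0,Lt])","R.apply([c5,b5,Lt])")
s=s.replace(".42,.3]",".42,.3,0,0,0]")
open('kin.py','w').write(s)
E
python3 - <<'E'
from kin import *
s=arm.get_obs();q=s['joint_pos'];S.append((q,s['position']))
print(s['clock'],q.tolist(),s['position'].tolist())
r=fit(S);print(r.x.round(3))
print([ (fk(a,r.x)[0]-b).round(4).tolist() for a,b in S])
E
```

```text
7.7 [-0.24040395126312084, 0.44495484500362253, 1.917487575956071, -0.8483814513598548, 0.8212037945890736, 0.36599476120224533] [0.5116522148004518, -0.20676459366916658, 0.18599497728807357]
[-0.028  0.224  0.587  0.043  0.411  0.291  0.068 -0.002 -0.028]
[[-0.0002, -0.0, -0.0], [0.0, 0.0001, -0.0], [0.0001, 0.0, 0.0], [0.0, -0.0, -0.0]]
```

>>> play_rows:
  increments:
    - {"translation": [0.18, 0, -0.05], "turn": [0, -0.5, 0], "grip": 1}
    - {"translation": [0.18, 0, -0.05], "turn": [0, -0.5, 0], "grip": 1}
    - {"translation": [0.18, 0, -0.05], "turn": [0, -0.5, 0], "grip": 1}
    - {"translation": [0.18, 0, -0.05], "turn": [0, -0.5, 0], "grip": 1}
    - {"translation": [0.18, 0, -0.05], "turn": [0, -0.5, 0], "grip": 1}
    - {"translation": [0.18, 0, -0.05], "turn": [0, 0, 0], "grip": 1}
    - {"translation": [0.18, 0, -0.05], "turn": [0, 0, 0], "grip": 1}
    - {"translation": [0, 0, 0], "turn": [0, 0, 0], "grip": 1}
    - {"translation": [0, 0, 0], "turn": [0, 0, 0], "grip": 1}
    - {"translation": [0, 0, 0], "turn": [0, 0, 0], "grip": 1}

```text
clock: 8.95
position: [0.512, -0.1489, 0.1599]
orientation: [3.141, 0.8, 1.572]
ft_force: [0.1, 0.4, -0.3]
finger_gap: 0.0954
grip_force: 0.0
```

Run:
```python
from kin import *
s=arm.get_obs();q=s['joint_pos'];S.append((q,s['position']))
S.append(([-0.24,.445,1.917,-.848,.821,.366],[.51165,-.20676,.18599]))
print(s['clock'],q.round(4).tolist(),s['position'].tolist(),s['orientation'])
r=fit(S);print(r.x.round(3))
print([ (fk(a,r.x)[0]-b).round(4).tolist() for a,b in S])
for th in (.7,.75,.8):
  rows(mw(-23,0,118),tool_in_mould(th,.01),5)
```

```text
8.95 [-0.0499, 0.5378, 1.971, -1.0809, 0.9473, 0.7568] [0.5119537711369105, -0.14885855368968004, 0.15991728716271997] [3.14088579 0.79999529 1.57186171]
[0.001 0.194 0.588 0.043 0.411 0.263 0.066 0.    0.001]
[[-0.0002, -0.0, 0.0], [0.0001, 0.0, -0.0], [0.0, 0.0001, -0.0], [-0.0, -0.0001, 0.0001], [0.0, 0.0001, -0.0001]]
5 trans [0.14, -0.0, 0.1] turn [-0.03, 0.25, -0.03]
5 trans [0.14, -0.0, 0.1] turn [-0.03, 0.12, -0.03]
5 trans [0.14, -0.0, 0.1] turn [-0.03, -0.0, -0.03]
```

```bash
cat >> kin.py <<'E'
K=np.array([0.001,.194,.588,.043,.411,.263,.066,0,.001])
LO=np.array([-3.1,-.84,.05,-1.13,.06,-2.69]);HI=np.array([3.1,2.19,2.79,4.28,2.93,2.69])
def ik(p,R,q0):
    f=lambda q:np.r_[(fk(q,K)[0]-p)*10,(R.inv()*fk(q,K)[1]).as_rotvec()]
    r=least_squares(f,np.clip(q0,LO+.01,HI-.01),bounds=(LO,HI)); return r.x,np.abs(r.fun).max()
E
python3 - <<'E'
from kin import *
q0=[-0.05,.538,1.97,-1.08,.947,.757]
for th in (.7,.8):
    R=tool_in_mould(th)
    for x,z in((-23,118),(40,67),(80,76),(80,140)):
        q,e=ik(mw(x,0,z),R,q0);print(th,x,z,q.round(2),round(e,4))
    q0r=q
    for h in (0,.3,.6,.9,1.2,1.57):   # heading of tool at the end, world azimuth
        phi=th-.22
        zt=np.array([np.cos(h)*np.cos(phi),np.sin(h)*np.cos(phi),-np.sin(phi)])
        y=np.array([np.sin(h),-np.cos(h),0]); # casting -x up; tool y
        best=None
        for g in ([0,.5,2,1,1,0],[-.3,.8,2,1,1,-1],[0.3,.5,2,.3,.5,1],[0,.5,2.2,.8,1,-.7]):
          R=Ro.from_matrix(np.c_[np.cross(y,zt),y,zt])
          q,e=ik(np.array([.48,.13,.03]),R,g)
          if best is None or e<best[1]: best=(q,e)
        print(' end',h,best[0].round(2),round(best[1],4))
E
```

```text
0.7 -23 118 [-0.07  0.57  1.99 -1.05  0.83  0.75] 0.0
0.7 40 67 [-0.21  0.67  1.99 -1.13  0.75  0.76] 0.0411
0.7 80 76 [-0.28  0.65  1.96 -1.13  0.72  0.68] 0.0452
0.7 80 140 [-0.27  0.54  1.97 -1.11  0.76  0.61] 0.0
 end 0 [ 0.25  1.05  2.61  3.36  1.59 -1.45] 0.0
 end 0.3 [-0.02  1.09  2.65  2.86  1.66 -1.75] 0.0
 end 0.6 [-0.24  1.03  2.59  2.41  1.43 -1.92] 0.0
 end 0.9 [-0.35  0.95  2.45  2.    1.19 -1.84] 0.0
 end 1.2 [-0.38  0.9   2.29  1.58  1.09 -1.62] 0.0
 end 1.57 [-0.35  0.89  2.08  1.15  1.16 -1.39] 0.0
0.8 -23 118 [-0.04  0.61  2.   -1.13  0.91  0.86] 0.0074
0.8 40 67 [-0.18  0.7   1.96 -1.13  0.84  0.79] 0.0895
0.8 80 76 [-0.26  0.68  1.94 -1.13  0.81  0.71] 0.0954
0.8 80 140 [-0.25  0.57  1.95 -1.13  0.84  0.65] 0.0439
 end 0 [ 0.23  0.95  2.58  3.34  1.37 -1.48] 0.0
 end 0.3 [-0.    0.98  2.62  2.89  1.43 -1.7 ] 0.0
 end 0.6 [-0.2   0.93  2.56  2.45  1.25 -1.84] 0.0
 end 0.9 [-0.32  0.88  2.44  2.02  1.06 -1.76] 0.0
 end 1.2 [-0.35  0.84  2.29  1.59  0.99 -1.56] 0.0
 end 1.57 [-0.32  0.84  2.09  1.13  1.07 -1.34] 0.0
```

Run:
```python
from kin import *
q0=[-0.05,.538,1.97,-1.0,.947,.757]
R=tool_in_mould(.6,.01)
for x,z in((-5,117),(29,67),(74,77),(74,150)):
    q,e=ik(mw(x,0,z),R,q0);print(x,z,q.round(2),round(e,4))
rows(mw(-5,0,117),R,5)
rows(mw(29,0,67),R,5,mw(-5,0,117),R)
print(mw(-5,0,117),mw(29,0,67))
```

```text
-5 117 [-0.15  0.55  1.99 -0.96  0.75  0.6 ] 0.0
29 67 [-0.22  0.64  2.01 -1.11  0.66  0.73] 0.0
74 77 [-0.3   0.62  1.99 -1.12  0.64  0.65] 0.0
74 150 [-0.3   0.5   1.94 -0.94  0.73  0.41] 0.0
5 trans [0.08, -0.0, 0.16] turn [-0.03, 0.5, -0.03]
5 trans [0.0, -0.0, 0.24] turn [0.0, 0.0, 0.0]
[ 0.51126052 -0.16000016  0.117     ] [ 0.51152899 -0.1939991   0.067     ]
```

Run:
```python
from kin import *
q0=[-0.05,.538,1.97,-1.0,.947,.757]
R=tool_in_mould(.55,.01)
for x,z in((-2,118),(29,67),(74,77)):
    q,e=ik(mw(x,0,z),R,q0);print(x,z,q.round(2),round(e,4))
rows(mw(-2,0,118),R,5)
```

```text
-2 118 [-0.18  0.53  1.98 -0.89  0.72  0.52] 0.0
29 67 [-0.24  0.63  2.01 -1.03  0.63  0.64] 0.0
74 77 [-0.32  0.61  1.98 -1.03  0.61  0.55] 0.0
5 trans [0.06, -0.0, 0.17] turn [-0.02, 0.62, -0.03]
```

>>> play_rows:
  increments:
    - {"translation": [0.06, 0, 0.17], "turn": [-0.02, 0.62, -0.03], "grip": 1}
    - {"translation": [0.06, 0, 0.17], "turn": [-0.02, 0.62, -0.03], "grip": 1}
    - {"translation": [0.06, 0, 0.17], "turn": [-0.02, 0.62, -0.03], "grip": 1}
    - {"translation": [0.06, 0, 0.17], "turn": [-0.02, 0.62, -0.03], "grip": 1}
    - {"translation": [0.06, 0, 0.17], "turn": [-0.02, 0.62, -0.03], "grip": 1}
    - {"translation": [0, 0, 0], "turn": [0, 0, 0], "grip": 1}
    - {"translation": [0, 0, 0.2], "turn": [0, 0, 0], "grip": 1}
    - {"translation": [0, 0, 0.2], "turn": [0, 0, 0], "grip": 1}
    - {"translation": [0, 0, 0.2], "turn": [0, 0, 0], "grip": 1}
    - {"translation": [0, 0, 0], "turn": [0, 0, 0], "grip": 1}

```text
clock: 10.2
position: [0.5119, -0.1805, 0.0912]
orientation: [-3.138, 0.552, 1.588]
ft_force: [-0.6, -0.1, -0.5]
finger_gap: 0.0953
grip_force: 0.0
```

Run:
```python
from h import *
s=arm.get_obs();print(s['joint_pos'].round(2),s['position'],s['ft_force'])
rows(mw(29,0,67),tool_in_mould(.55,.01),6)
b=snap('side','s2.png');a=snap('top','t2.png')
B=cv2.resize(b[120:250,260:400],None,fx=3,fy=3,interpolation=cv2.INTER_CUBIC)
A=cv2.resize(a[190:310,260:390],None,fx=2.9,fy=2.9,interpolation=cv2.INTER_CUBIC)
im=np.zeros((400,800,3),np.uint8);im[:390,:420]=B;im[:A.shape[0],423:423+A.shape[1]]=A[:, :377]
cv2.imwrite('pics/c2.png',im)
```

```text
[-0.21  0.58  1.99 -0.96  0.67  0.57] [ 0.51190839 -0.18046064  0.09115607] [-0.61488394 -0.09550348 -0.47980393]
6 trans [0.0, -0.0, 0.09] turn [-0.01, 0.0, -0.0]
```

View pics/c2.png

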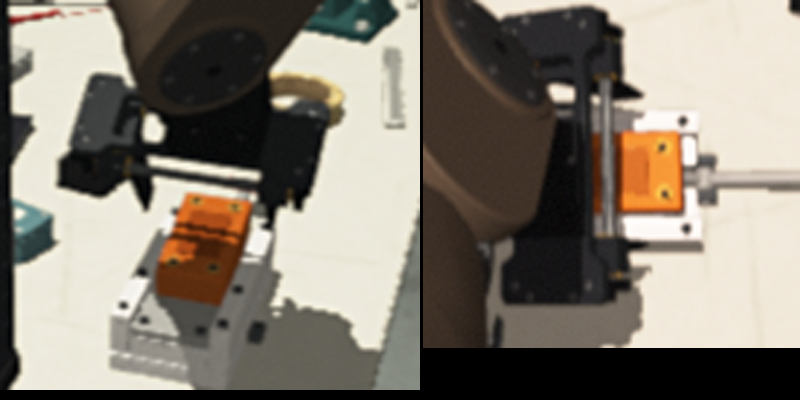

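The open fingers straddle the raised casting (side crop fingertips near (150,200) and (270,220), casting between them) and clear the walls. I'll go in the rest of the way and close.

>>> play_rows:
  increments:
    - {"translation": [0, 0, 0.1], "turn": [0, 0, 0], "grip": 1}
    - {"translation": [0, 0, 0.1], "turn": [0, 0, 0], "grip": 1}
    - {"translation": [0, 0, 0.1], "turn": [0, 0, 0], "grip": 1}
    - {"translation": [0, 0, 0.1], "turn": [0, 0, 0], "grip": 1}
    - {"translation": [0, 0, 0.1], "turn": [0, 0, 0], "grip": 1}
    - {"translation": [0, 0, 0.05], "turn": [0, 0, 0], "grip": 1}
    - {"translation": [0, 0, 0], "turn": [0, 0, 0], "grip": 0.65}
    - {"translation": [0, 0, 0], "turn": [0, 0, 0], "grip": 0.6}
    - {"translation": [0, 0, 0], "turn": [0, 0, 0], "grip": 0.5}
    - {"translation": [0, 0, 0], "turn": [0, 0, 0], "grip": 0.4}

```text
clock: 11.55
position: [0.5125, -0.1946, 0.0688]
orientation: [-3.14, 0.552, 1.588]
ft_force: [-0.1, -0.0, -0.9]
finger_gap: 0.0607
grip_force: 0.0
```

>>> play_rows:
  increments:
    - {"translation": [0, 0, 0.02], "turn": [0, 0, 0], "grip": 0.6}
    - {"translation": [0, 0, 0], "turn": [0, 0, 0], "grip": 0.55}
    - {"translation": [0, 0, 0], "turn": [0, 0, 0], "grip": 0.4}
    - {"translation": [0, 0, 0], "turn": [0, 0, 0], "grip": 0}
    - {"translation": [0, 0, 0], "turn": [0, 0, 0], "grip": 0}
    - {"translation": [0, 0, 0], "turn": [0, 0, 0], "grip": 0}
    - {"translation": [0, 0, 0], "turn": [0, 0, 0], "grip": 0}
    - {"translation": [0, 0, 0], "turn": [0, 0, 0], "grip": 0}
    - {"translation": [0, 0, 0], "turn": [0, 0, 0], "grip": 0}
    - {"translation": [0, 0, 0], "turn": [0, 0, 0], "grip": 0}

```text
clock: 12.8
position: [0.5125, -0.1951, 0.0678]
orientation: [-3.14, 0.552, 1.588]
ft_force: [-0.5, -0.6, -1.0]
finger_gap: 0.0556
grip_force: 30.0
```

Run:
```python
from h import *
R=tool_in_mould(.55,.01);p=arm.get_obs()['position']
d=np.array([np.cos(M[2]+.01)*np.cos(.22),np.sin(M[2]+.01)*np.cos(.22),np.sin(.22)])
print(p,R.inv().apply(d)*.05/.05)
```

```text
[ 0.51254746 -0.19514449  0.06779447] [-9.46042344e-01 -2.24552588e-17  3.24043028e-01]
```

>>> play_rows:
  increments:
    - {"translation": [-0.03, 0, 0.01], "turn": [0, 0, 0], "grip": 0}
    - {"translation": [-0.04, 0, 0.014], "turn": [0, 0, 0], "grip": 0}
    - {"translation": [-0.05, 0, 0.017], "turn": [0, 0, 0], "grip": 0}
    - {"translation": [-0.05, 0, 0.017], "turn": [0, 0, 0], "grip": 0}
    - {"translation": [-0.05, 0, 0.017], "turn": [0, 0, 0], "grip": 0}
    - {"translation": [-0.05, 0, 0.017], "turn": [0, 0, 0], "grip": 0}
    - {"translation": [-0.05, 0, 0.017], "turn": [0, 0, 0], "grip": 0}
    - {"translation": [-0.05, 0, 0.017], "turn": [0, 0, 0], "grip": 0}
    - {"translation": [-0.05, 0, 0.017], "turn": [0, 0, 0], "grip": 0}
    - {"translation": [-0.05, 0, 0.017], "turn": [0, 0, 0], "grip": 0}

```text
clock: 14.05
position: [0.5128, -0.2195, 0.0733]
orientation: [-3.14, 0.552, 1.588]
ft_force: [-1.1, 0.1, -3.3]
finger_gap: 0.0559
grip_force: 30.0
```

>>> play_rows:
  increments:
    - {"translation": [-0.05, 0, 0.017], "turn": [0, 0, 0], "grip": 0}
    - {"translation": [-0.06, 0, 0.02], "turn": [0, 0, 0], "grip": 0}
    - {"translation": [-0.06, 0, 0.02], "turn": [0, 0, 0], "grip": 0}
    - {"translation": [-0.06, 0, 0.02], "turn": [0, 0, 0], "grip": 0}
    - {"translation": [-0.06, 0, 0.02], "turn": [0, 0, 0], "grip": 0}
    - {"translation": [-0.06, 0, 0.02], "turn": [0, 0, 0], "grip": 0}
    - {"translation": [-0.06, 0, 0.02], "turn": [0, 0, 0], "grip": 0}
    - {"translation": [-0.04, 0, 0.014], "turn": [0, 0, 0], "grip": 0}
    - {"translation": [0, 0, 0], "turn": [0, 0, 0], "grip": 0}
    - {"translation": [0, 0, 0], "turn": [0, 0, 0], "grip": 0}

```text
clock: 15.3
position: [0.5132, -0.2424, 0.0786]
orientation: [-3.14, 0.552, 1.588]
ft_force: [0.4, 0.0, -3.4]
finger_gap: 0.0564
grip_force: 30.0
```

Run:
```python
from h import *
R=tool_in_mould(.55,.01);s=arm.get_obs();print(s['position'],s['torque'],s['joint_pos'].round(2))
b=snap('side','s3.png');a=snap('top','t3.png')
B=cv2.resize(b[120:250,260:400],None,fx=3,fy=3,interpolation=cv2.INTER_CUBIC)
A=cv2.resize(a[190:310,260:390],None,fx=2.9,fy=2.9,interpolation=cv2.INTER_CUBIC)
im=np.zeros((400,800,3),np.uint8);im[:390,:420]=B;im[:A.shape[0],423:423+A.shape[1]]=A[:, :377]
cv2.imwrite('pics/c3.png',im)
print(R.inv().apply([0,0,1]))
```

```text
[ 0.51322979 -0.24238864  0.07864836] [ 0.56316394 -0.10561437 -0.06273882] [-0.33  0.62  1.97 -1.03  0.61  0.54]
[-5.22687229e-01  5.55111512e-17 -8.52524522e-01]
```

View pics/c3.png

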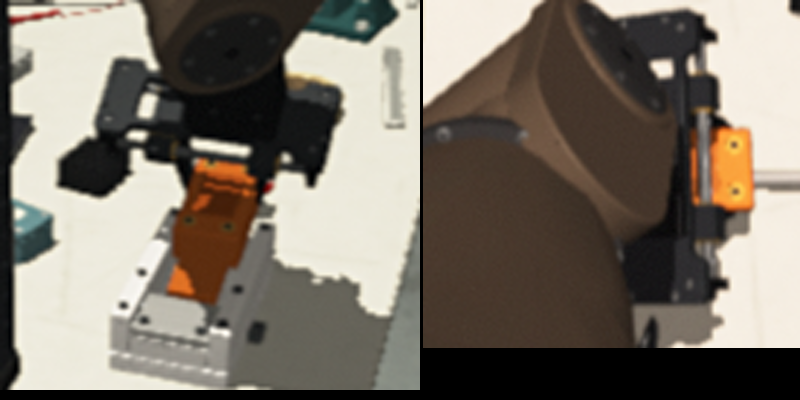

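The tongue is clear of the keeper (side crop tongue end at (190,297), in front of the plate edge) and the casting is held. Next I'll lift straight up.

>>> play_rows:
  increments:
    - {"translation": [-0.05, 0, -0.08], "turn": [0, 0, 0], "grip": 0}
    - {"translation": [-0.1, 0, -0.17], "turn": [0, 0, 0], "grip": 0}
    - {"translation": [-0.16, 0, -0.26], "turn": [0, 0, 0], "grip": 0}
    - {"translation": [-0.16, 0, -0.26], "turn": [0, 0, 0], "grip": 0}
    - {"translation": [-0.16, 0, -0.26], "turn": [0, 0, 0], "grip": 0}
    - {"translation": [-0.16, 0, -0.26], "turn": [0, 0, 0], "grip": 0}
    - {"translation": [-0.16, 0, -0.26], "turn": [0, 0, 0], "grip": 0}
    - {"translation": [-0.16, 0, -0.26], "turn": [0, 0, 0], "grip": 0}
    - {"translation": [-0.1, 0, -0.17], "turn": [0, 0, 0], "grip": 0}
    - {"translation": [-0.05, 0, -0.08], "turn": [0, 0, 0], "grip": 0}

```text
clock: 16.65
position: [0.5134, -0.242, 0.2001]
orientation: [-3.141, 0.552, 1.587]
ft_force: [-0.1, 0.7, -3.7]
finger_gap: 0.0555
grip_force: 30.0
```

Run:
```python
from kin import *
s=arm.get_obs();print(s['position'],s['joint_pos'].round(2),s['ft_force'],s['torque'])
# end pose: heading h, depression phi
def endR(h,phi):
    zt=np.array([np.cos(h)*np.cos(phi),np.sin(h)*np.cos(phi),-np.sin(phi)]);y=np.array([np.sin(h),-np.cos(h),0])
    return Ro.from_matrix(np.c_[np.cross(y,zt),y,zt])
A=E3(s['orientation'])
for h in (1.0,1.2,1.57):
    B=endR(h,.33); w=(A.inv()*B).as_rotvec(); print(h,w.round(2),np.linalg.norm(w))
    rows([.46,.06,.24],B,28)
    # joint path
    q=s['joint_pos'];N=28
    Rw=Ro.from_rotvec(w/N);Sm=sum((Rw**k).as_matrix() for k in range(N))
    t=np.linalg.solve(Sm,A.inv().apply(np.array([.46,.06,.24])-s['position']))
    p=s['position'];R=A;out=[]
    for i in range(N):
        p=p+R.apply(t);R=R*Rw;q2,e=ik(p,R,q);out.append((i,p.round(2).tolist(),q2.round(2).tolist(),round(e,3),round(np.abs(q2-q).max(),2)));q=q2
    for o in out[2::5]:print(o)
    print('maxstep',max(o[4] for o in out),ik(np.array([.47,.12,.05]),B,q))
```

```text
[ 0.5133713  -0.24198238  0.20014006] [-0.33  0.42  1.88 -0.76  0.79  0.19] [-0.06311519  0.73951858 -3.68455667] [ 0.56632873 -0.07849011  0.02590571]
1.0 [-0.23  1.74  0.63] 1.8605843508251507
28 trans [0.23, -0.09, 0.03] turn [-0.1, 0.77, 0.28]
(2, [0.5, -0.21, 0.18], [-0.37, 0.4, 1.92, -0.51, 0.72, 0.04], np.float64(0.0), np.float64(0.09))
(7, [0.48, -0.16, 0.16], [-0.44, 0.38, 1.99, -0.02, 0.66, -0.29], np.float64(0.0), np.float64(0.1))
(12, [0.47, -0.1, 0.15], [-0.51, 0.37, 2.07, 0.48, 0.7, -0.65], np.float64(0.0), np.float64(0.09))
(17, [0.47, -0.04, 0.16], [-0.56, 0.38, 2.16, 0.89, 0.84, -0.92], np.float64(0.0), np.float64(0.07))
(22, [0.46, 0.02, 0.19], [-0.6, 0.4, 2.25, 1.19, 1.04, -1.1], np.float64(0.0), np.float64(0.05))
(27, [0.46, 0.06, 0.24], [-0.62, 0.44, 2.35, 1.41, 1.28, -1.21], np.float64(0.0), np.float64(0.05))
maxstep 0.1 (array([-0.45230428,  0.98462742,  2.42489346,  1.77407006,  1.28400639,
       -1.84842073]), np.float64(1.1102230246251565e-15))
1.2 [-0.15  1.77  0.42] 1.8227230441032716
28 trans [0.24, -0.07, 0.04] turn [-0.07, 0.79, 0.19]
(2, [0.5, -0.21, 
[... 856 characters left out ...]
.89, -0.5, 0.76, -0.02], np.float64(0.0), np.float64(0.09))
(7, [0.5, -0.16, 0.15], [-0.41, 0.43, 1.9, -0.05, 0.79, -0.39], np.float64(0.0), np.float64(0.08))
(12, [0.49, -0.09, 0.15], [-0.46, 0.45, 1.92, 0.32, 0.92, -0.68], np.float64(0.0), np.float64(0.07))
(17, [0.48, -0.03, 0.16], [-0.49, 0.48, 1.95, 0.59, 1.1, -0.88], np.float64(0.0), np.float64(0.05))
(22, [0.47, 0.02, 0.19], [-0.52, 0.51, 1.98, 0.8, 1.32, -1.0], np.float64(0.0), np.float64(0.04))
(27, [0.46, 0.06, 0.24], [-0.52, 0.55, 2.02, 0.96, 1.55, -1.09], np.float64(0.0), np.float64(0.05))
maxstep 0.09 (array([-0.40401341,  0.92610956,  2.08249668,  1.1296344 ,  1.29536539,
       -1.44371643]), np.float64(7.120031786378433e-10))
```

>>> play_rows:
  increments:
    - {"translation": [-0.26, 0, -0.43], "turn": [0, 0, 0], "grip": 0}
    - {"translation": [-0.26, 0, -0.43], "turn": [0, 0, 0], "grip": 0}
    - {"translation": [0.24, -0.07, 0.04], "turn": [-0.07, 0.79, 0.19], "grip": 0}
    - {"translation": [0.24, -0.07, 0.04], "turn": [-0.07, 0.79, 0.19], "grip": 0}
    - {"translation": [0.24, -0.07, 0.04], "turn": [-0.07, 0.79, 0.19], "grip": 0}
    - {"translation": [0.24, -0.07, 0.04], "turn": [-0.07, 0.79, 0.19], "grip": 0}
    - {"translation": [0.24, -0.07, 0.04], "turn": [-0.07, 0.79, 0.19], "grip": 0}
    - {"translation": [0.24, -0.07, 0.04], "turn": [-0.07, 0.79, 0.19], "grip": 0}
    - {"translation": [0.24, -0.07, 0.04], "turn": [-0.07, 0.79, 0.19], "grip": 0}
    - {"translation": [0.24, -0.07, 0.04], "turn": [-0.07, 0.79, 0.19], "grip": 0}

```text
clock: 17.9
position: [0.4889, -0.1559, 0.2026]
orientation: [3.066, 0.04, 1.482]
ft_force: [0.2, 0.0, -4.1]
finger_gap: 0.0555
grip_force: 30.0
```

>>> play_rows:
  increments:
    - {"translation": [0.24, -0.07, 0.04], "turn": [-0.07, 0.79, 0.19], "grip": 0}
    - {"translation": [0.24, -0.07, 0.04], "turn": [-0.07, 0.79, 0.19], "grip": 0}
    - {"translation": [0.24, -0.07, 0.04], "turn": [-0.07, 0.79, 0.19], "grip": 0}
    - {"translation": [0.24, -0.07, 0.04], "turn": [-0.07, 0.79, 0.19], "grip": 0}
    - {"translation": [0.24, -0.07, 0.04], "turn": [-0.07, 0.79, 0.19], "grip": 0}
    - {"translation": [0.24, -0.07, 0.04], "turn": [-0.07, 0.79, 0.19], "grip": 0}
    - {"translation": [0.24, -0.07, 0.04], "turn": [-0.07, 0.79, 0.19], "grip": 0}
    - {"translation": [0.24, -0.07, 0.04], "turn": [-0.07, 0.79, 0.19], "grip": 0}
    - {"translation": [0.24, -0.07, 0.04], "turn": [-0.07, 0.79, 0.19], "grip": 0}
    - {"translation": [0.24, -0.07, 0.04], "turn": [-0.07, 0.79, 0.19], "grip": 0}

```text
clock: 19.15
position: [0.4721, -0.0328, 0.2096]
orientation: [3.035, -0.603, 1.386]
ft_force: [-0.3, -0.1, -4.3]
finger_gap: 0.0559
grip_force: 30.0
```

>>> play_rows:
  increments:
    - {"translation": [0.24, -0.07, 0.04], "turn": [-0.07, 0.79, 0.19], "grip": 0}
    - {"translation": [0.24, -0.07, 0.04], "turn": [-0.07, 0.79, 0.19], "grip": 0}
    - {"translation": [0.24, -0.07, 0.04], "turn": [-0.07, 0.79, 0.19], "grip": 0}
    - {"translation": [0.24, -0.07, 0.04], "turn": [-0.07, 0.79, 0.19], "grip": 0}
    - {"translation": [0.24, -0.07, 0.04], "turn": [-0.07, 0.79, 0.19], "grip": 0}
    - {"translation": [0.24, -0.07, 0.04], "turn": [-0.07, 0.79, 0.19], "grip": 0}
    - {"translation": [0.24, -0.07, 0.04], "turn": [-0.07, 0.79, 0.19], "grip": 0}
    - {"translation": [0.24, -0.07, 0.04], "turn": [-0.07, 0.79, 0.19], "grip": 0}
    - {"translation": [0, 0, 0], "turn": [0, 0, 0], "grip": 0}
    - {"translation": [0, 0, 0], "turn": [0, 0, 0], "grip": 0}

```text
clock: 20.4
position: [0.4641, 0.0484, 0.2668]
orientation: [3.083, -1.114, 1.267]
ft_force: [0.0, 0.6, -4.0]
finger_gap: 0.0559
grip_force: 30.0
```

Run:
```python
from h import *
s=arm.get_obs();print(s['position'],s['joint_pos'].round(2),s['ft_force'],s['torque']);print(E3(s['orientation']).as_matrix().round(3))
b=snap('side','s4.png');a=snap('top','t4.png')
B=cv2.resize(b[60:380,180:480],None,fx=1.35,fy=1.35)
A=cv2.resize(a[110:330,100:320],None,fx=1.7,fy=1.7)
im=np.zeros((440,800,3),np.uint8);im[:B.shape[0],:B.shape[1]]=B;im[:A.shape[0],410:410+A.shape[1]]=A
cv2.imwrite('pics/c4.png',im)
```

```text
[0.46410441 0.04838924 0.26681205] [-0.59  0.37  2.16  1.13  1.32 -0.98] [ 0.02774611  0.59166285 -3.98340856] [-1.11717959  0.34192148 -0.02044658]
[[ 0.132  0.937  0.325]
 [ 0.42  -0.349  0.837]
 [ 0.898  0.026 -0.44 ]]
```

View pics/c4.png

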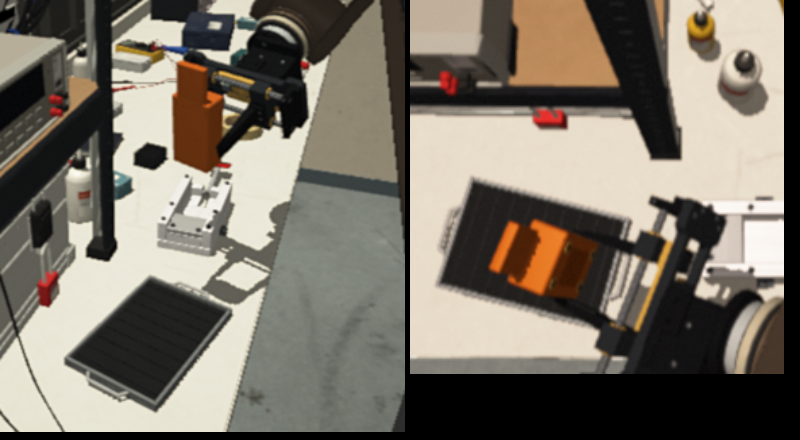

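The casting hangs nose-down, tongue up, almost upright in the fingers (side crop (198,120)); the mould is empty. I'll correct the pitch over the tray, then measure its exact tilt.

```bash
cat >> kin.py <<'E'
def endR(h,phi):
    zt=np.array([np.cos(h)*np.cos(phi),np.sin(h)*np.cos(phi),-np.sin(phi)]);y=np.array([np.sin(h),-np.cos(h),0])
    return Ro.from_matrix(np.c_[np.cross(y,zt),y,zt])
E
python3 - <<'E'
from kin import *
s=arm.get_obs();B=endR(1.2,.33);rows([.475,.12,.09],B,10)
print(ik(np.array([.475,.12,.09]),B,s['joint_pos']))
E
```

```text
10 trans [-0.27, -0.04, 0.27] turn [-0.0, 0.16, 0.04]
(array([-0.44921629,  0.84315747,  2.30284452,  1.49388297,  1.24045421,
       -1.57544338]), np.float64(1.89532778360757e-10))
```

>>> play_rows:
  increments:
    - {"translation": [-0.27, -0.04, 0.27], "turn": [0, 0.16, 0.04], "grip": 0}
    - {"translation": [-0.27, -0.04, 0.27], "turn": [0, 0.16, 0.04], "grip": 0}
    - {"translation": [-0.27, -0.04, 0.27], "turn": [0, 0.16, 0.04], "grip": 0}
    - {"translation": [-0.27, -0.04, 0.27], "turn": [0, 0.16, 0.04], "grip": 0}
    - {"translation": [-0.27, -0.04, 0.27], "turn": [0, 0.16, 0.04], "grip": 0}
    - {"translation": [-0.27, -0.04, 0.27], "turn": [0, 0.16, 0.04], "grip": 0}
    - {"translation": [-0.27, -0.04, 0.27], "turn": [0, 0.16, 0.04], "grip": 0}
    - {"translation": [-0.27, -0.04, 0.27], "turn": [0, 0.16, 0.04], "grip": 0}
    - {"translation": [-0.27, -0.04, 0.27], "turn": [0, 0.16, 0.04], "grip": 0}
    - {"translation": [-0.27, -0.04, 0.27], "turn": [0, 0.16, 0.04], "grip": 0}

```text
clock: 21.75
position: [0.4737, 0.1227, 0.0895]
orientation: [-3.132, -1.245, 1.192]
ft_force: [-0.1, -0.2, -4.0]
finger_gap: 0.0556
grip_force: 30.0
```

>>> play_rows:
  increments:
    - {"translation": [0, 0, 0], "turn": [0, 0, 0], "grip": 0}
    - {"translation": [0, 0, 0], "turn": [0, 0, 0], "grip": 0}
    - {"translation": [0, 0, 0], "turn": [0, 0, 0], "grip": 0}
    - {"translation": [0, 0, 0], "turn": [0, 0, 0], "grip": 0}
    - {"translation": [0, 0, 0], "turn": [0, 0, 0], "grip": 0}
    - {"translation": [0, 0, 0], "turn": [0, 0, 0], "grip": 0}
    - {"translation": [0, 0, 0], "turn": [0, 0, 0], "grip": 0}
    - {"translation": [0, 0, 0], "turn": [0, 0, 0], "grip": 0}
    - {"translation": [0, 0, 0], "turn": [0, 0, 0], "grip": 0}
    - {"translation": [0, 0, 0], "turn": [0, 0, 0], "grip": 0}

```text
clock: 23.0
position: [0.4731, 0.1227, 0.0904]
orientation: [-3.128, -1.245, 1.189]
ft_force: [0.2, 0.1, -3.5]
finger_gap: 0.0557
grip_force: 30.0
```

```bash
cat > cast.py <<'E'
from kin import *
# casting pose in tool frame: tool y=casting -y or +y ; params (cx,cz at TCP, phi)
def castpose(p,R,cx,cz,phi):
    # tool z in casting = (sin phi,0,-cos phi); tool y = casting y ; TCP at casting (cx,0,cz)
    z=np.array([np.sin(phi),0,-np.cos(phi)]);y=np.array([0,1.,0]);C=np.c_[np.cross(y,z),y,z] # tool axes in casting
    Rc=R*Ro.from_matrix(C).inv()
    return p-Rc.apply([cx,0,cz]),Rc
V=np.array([[58,28,34],[58,-28,34],[58,28,0],[58,-28,0],[-40,28,34],[-40,-28,34],[-40,28,0],[-40,-28,0],[-84,20,0],[-84,-20,0],[-84,20,10],[-84,-20,10],[-40,20,10],[-40,-20,10]])/1e3
E
python3 - <<'E'
from cast import *
s=arm.get_obs();p=s['position'];R=E3(s['orientation']);print(p,R.as_matrix()[:,2],s['ft_force'])
o,Rc=castpose(p,R,.0285,.025,.33);print(o,Rc.as_matrix().round(3))
u=proj('side',Rc.apply(V)+o);w=proj('top',Rc.apply(V)+o)
b=snap('side','s5.png');a=snap('top','t5.png')
def crop(im,u,f):
    c=u.mean(0).astype(int);x0,y0=c[0]-50,c[1]-65
    k=cv2.resize(im[y0:y0+130,x0:x0+100],None,fx=f,fy=f,interpolation=cv2.INTER_CUBIC);return k,(x0,y0)
B,bo=crop(b,u,4);A,ao=crop(a,w,4);print(bo,ao)
cv2.imwrite('pics/c5.png',np.hstack([B,A]))
print('side',((u-bo)*4).round(0).astype(int).tolist());print('top',((w-ao)*4+[400,0]).round(0).astype(int).tolist())
E
```

```text
[0.47312339 0.12274636 0.09040504] [ 0.34098159  0.88403506 -0.31970857] [ 0.23596517  0.07263688 -3.52365722]
[0.482218   0.14589343 0.11901887] [[-0.002  0.932 -0.361]
 [ 0.006 -0.361 -0.932]
 [-1.    -0.004 -0.005]]
(np.int64(256), np.int64(181)) (np.int64(111), np.int64(197))
side [[176, 363], [272, 413], [130, 398], [227, 451], [182, 190], [284, 237], [133, 223], [236, 272], [149, 144], [225, 178], [164, 134], [239, 168], [162, 220], [235, 255]]
top [[707, 235], [662, 339], [646, 210], [600, 314], [665, 219], [613, 335], [597, 191], [544, 307], [562, 198], [523, 285], [584, 206], [544, 294], [609, 215], [572, 298]]
```

View pics/c5.png

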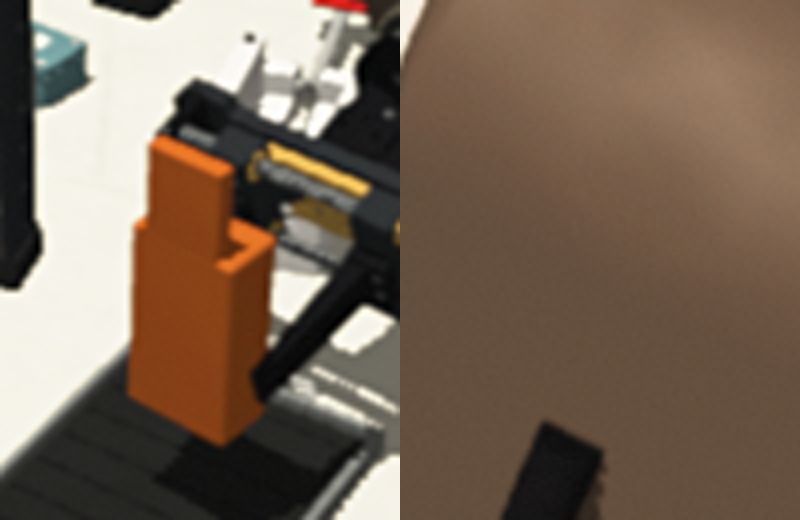

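The side view shows the casting clearly: body foot corners (128,395), (220,446) and (265,405), tongue top corners (149,140), (222,176) and (233,168). These are close to the prediction. The arm hides the top view.

Run:
```python
from cast import *
s=arm.get_obs();p=s['position'];R=E3(s['orientation'])
idx=[2,3,1,6,7,5,8,9,11]
ob=np.array([[128,395],[220,446],[265,405],[134,220],[224,272],[274,240],[149,140],[222,176],[233,168]])
uv=(ob+.5)/4-.5+[256,181]
def res(k):
    o,Rc=castpose(p,R,.0285+k[0],.025+k[1],.33)
    Rc=Rc*Ro.from_rotvec(k[3:6]); o=o+Rc.apply([0,k[2],0])
    return (proj('side',Rc.apply(V[idx])+o)-uv).ravel(),o,Rc
for w in (0.3,2.0):
    r=least_squares(lambda k:np.r_[res(k)[0],k[:3]*100*w,k[3]*40*w,k[4]*5*w,k[5]*40*w],np.zeros(6))
    f,o,Rc=res(r.x);print(r.x.round(4),np.abs(f).max().round(2),'cx axis',Rc.as_matrix()[:,0].round(3),'o',o.round(4),'lowest z',(Rc.apply(V)+o)[:4,2].round(4))
J=r.jac[:18];print('sigma',np.sqrt(np.diag(np.linalg.inv(J.T@J+1e-9*np.eye(6)))).round(4)*.4)
```

```text
[-0.0128 -0.0142  0.0148  0.031   0.0142 -0.0012] 1.25 cx axis [ 0.002  0.019 -1.   ] o [0.4907 0.1269 0.1061] lowest z [0.0473 0.0476 0.0479 0.0482]
[-0.001  -0.0015  0.0049  0.0053 -0.0032  0.0081] 1.63 cx axis [ 0.004 -0.    -1.   ] o [0.4862 0.1427 0.1181] lowest z [0.0601 0.0599 0.0602 0.0599]
sigma [0.00356 0.00384 0.00288 0.01172 0.00844 0.00664]
```

>>> play_rows:
  increments:
    - {"translation": [-0.095, 0, 0.032], "turn": [0, 0, 0], "grip": 0}
    - {"translation": [-0.095, 0, 0.032], "turn": [0, 0, 0], "grip": 0}
    - {"translation": [-0.095, 0, 0.032], "turn": [0, 0, 0], "grip": 0}
    - {"translation": [-0.095, 0, 0.032], "turn": [0, 0, 0], "grip": 0}
    - {"translation": [-0.095, 0, 0.032], "turn": [0, 0, 0], "grip": 0}
    - {"translation": [-0.095, 0, 0.032], "turn": [0, 0, 0], "grip": 0}
    - {"translation": [-0.095, 0, 0.032], "turn": [0, 0, 0], "grip": 0}
    - {"translation": [-0.095, 0, 0.032], "turn": [0, 0, 0], "grip": 0}
    - {"translation": [-0.095, 0, 0.032], "turn": [0, 0, 0], "grip": 0}
    - {"translation": [0, 0, 0], "turn": [0, 0, 0], "grip": 0}

```text
clock: 24.35
position: [0.4729, 0.1228, 0.045]
orientation: [-3.127, -1.245, 1.187]
ft_force: [1.2, -0.1, -4.8]
finger_gap: 0.0556
grip_force: 30.0
```

>>> play_rows:
  increments:
    - {"translation": [-0.02, 0, 0.006], "turn": [0, 0, 0], "grip": 0}
    - {"translation": [-0.02, 0, 0.006], "turn": [0, 0, 0], "grip": 0}
    - {"translation": [-0.02, 0, 0.006], "turn": [0, 0, 0], "grip": 0}
    - {"translation": [0, 0, 0], "turn": [0, 0, 0], "grip": 0}
    - {"translation": [0, 0, 0], "turn": [0, 0, 0], "grip": 0}
    - {"translation": [0, 0, 0], "turn": [0, 0, 0], "grip": 0}
    - {"translation": [0, 0, 0], "turn": [0, 0, 0], "grip": 0}
    - {"translation": [0, 0, 0], "turn": [0, 0, 0], "grip": 0}
    - {"translation": [0, 0, 0], "turn": [0, 0, 0], "grip": 0}
    - {"translation": [0, 0, 0], "turn": [0, 0, 0], "grip": 0}

```text
clock: 25.6
position: [0.4729, 0.1227, 0.0422]
orientation: [-3.129, -1.245, 1.189]
ft_force: [0.4, 0.1, -4.6]
finger_gap: 0.056
grip_force: 30.0
```

>>> play_rows:
  increments:
    - {"translation": [-0.01, 0, 0.003], "turn": [0, 0, 0], "grip": 0}
    - {"translation": [-0.01, 0, 0.003], "turn": [0, 0, 0], "grip": 0}
    - {"translation": [-0.01, 0, 0.003], "turn": [0, 0, 0], "grip": 0}
    - {"translation": [-0.01, 0, 0.003], "turn": [0, 0, 0], "grip": 0}
    - {"translation": [-0.01, 0, 0.003], "turn": [0, 0, 0], "grip": 0}
    - {"translation": [-0.01, 0, 0.003], "turn": [0, 0, 0], "grip": 0}
    - {"translation": [0, 0, 0], "turn": [0, 0, 0], "grip": 0}
    - {"translation": [0, 0, 0], "turn": [0, 0, 0], "grip": 0}
    - {"translation": [0, 0, 0], "turn": [0, 0, 0], "grip": 0}
    - {"translation": [0, 0, 0], "turn": [0, 0, 0], "grip": 0}

```text
clock: 26.85
position: [0.4728, 0.1226, 0.0391]
orientation: [-3.129, -1.245, 1.189]
ft_force: [0.7, 0.8, -4.4]
finger_gap: 0.0558
grip_force: 30.0
```

>>> play_rows:
  increments:
    - {"translation": [-0.01, 0, 0.003], "turn": [0, 0, 0], "grip": 0}
    - {"translation": [-0.01, 0, 0.003], "turn": [0, 0, 0], "grip": 0}
    - {"translation": [-0.01, 0, 0.003], "turn": [0, 0, 0], "grip": 0}
    - {"translation": [-0.01, 0, 0.003], "turn": [0, 0, 0], "grip": 0}
    - {"translation": [0, 0, 0], "turn": [0, 0, 0], "grip": 0}
    - {"translation": [0, 0, 0], "turn": [0, 0, 0], "grip": 0}
    - {"translation": [0, 0, 0], "turn": [0, 0, 0], "grip": 0}
    - {"translation": [0, 0, 0], "turn": [0, 0, 0], "grip": 0}
    - {"translation": [0, 0, 0], "turn": [0, 0, 0], "grip": 0}
    - {"translation": [0, 0, 0], "turn": [0, 0, 0], "grip": 0}

```text
clock: 28.1
position: [0.4728, 0.1225, 0.037]
orientation: [-3.129, -1.245, 1.189]
ft_force: [-0.2, -0.3, -3.6]
finger_gap: 0.0562
grip_force: 30.0
```

>>> play_rows:
  increments:
    - {"translation": [-0.01, 0, 0.003], "turn": [0, 0, 0], "grip": 0}
    - {"translation": [-0.01, 0, 0.003], "turn": [0, 0, 0], "grip": 0}
    - {"translation": [-0.01, 0, 0.003], "turn": [0, 0, 0], "grip": 0}
    - {"translation": [0, 0, 0], "turn": [0, 0, 0], "grip": 0}
    - {"translation": [0, 0, 0], "turn": [0, 0, 0], "grip": 0}
    - {"translation": [0, 0, 0], "turn": [0, 0, 0], "grip": 0}
    - {"translation": [0, 0, 0], "turn": [0, 0, 0], "grip": 0}
    - {"translation": [0, 0, 0], "turn": [0, 0, 0], "grip": 0}
    - {"translation": [0, 0, 0], "turn": [0, 0, 0], "grip": 0}
    - {"translation": [0, 0, 0], "turn": [0, 0, 0], "grip": 0}

```text
clock: 29.35
position: [0.4728, 0.1225, 0.0354]
orientation: [-3.129, -1.245, 1.189]
ft_force: [0.1, -0.4, -3.4]
finger_gap: 0.0555
grip_force: 30.0
```

Run:
```python
from cast import *
s=arm.get_obs();p=s['position'];R=E3(s['orientation']);print(p,s['ft_force'],s['torque'],s['joint_pos'].round(2))
o,Rc=castpose(p,R,.0285,.025,.33)
u=proj('side',Rc.apply(V)+o)
b=snap('side','s6.png');c=u.mean(0).astype(int);x0,y0=c[0]-60,c[1]-60
cv2.imwrite('pics/c6.png',cv2.resize(b[y0:y0+120,x0:x0+140],None,fx=5,fy=5,interpolation=cv2.INTER_CUBIC));print(x0,y0)
print('side',((u-[x0,y0])*5).round(0).astype(int).tolist())
```

```text
[0.47279233 0.12247058 0.03539721] [ 0.09078064 -0.35276643 -3.44293198] [-1.13264041  0.29810332 -0.00629407] [-0.45  0.98  2.29  1.54  1.24 -1.7 ]
245 210
side [[273, 418], [389, 483], [217, 463], [334, 531], [279, 216], [402, 277], [221, 259], [345, 323], [240, 167], [331, 212], [258, 155], [349, 199], [255, 255], [344, 300]]
```

View pics/c6.png

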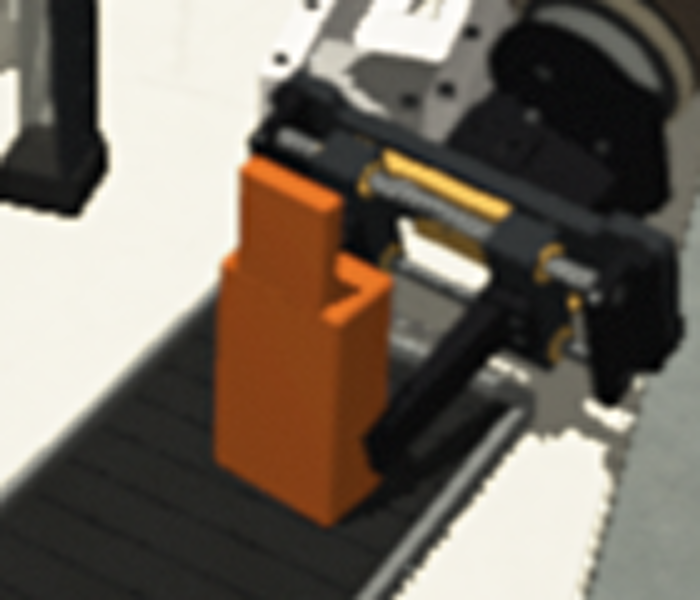

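The casting stands very nearly on the mat: its foot corners are at (214,460) and (331,526), within about 1 mm of contact, and it is upright. The gripper clears the rim.

>>> play_rows:
  increments:
    - {"translation": [-0.01, 0, 0.003], "turn": [0, 0, 0], "grip": 0}
    - {"translation": [-0.01, 0, 0.003], "turn": [0, 0, 0], "grip": 0}
    - {"translation": [-0.01, 0, 0.003], "turn": [0, 0, 0], "grip": 0}
    - {"translation": [0, 0, 0], "turn": [0, 0, 0], "grip": 0}
    - {"translation": [0, 0, 0], "turn": [0, 0, 0], "grip": 0}
    - {"translation": [0, 0, 0], "turn": [0, 0, 0], "grip": 0}
    - {"translation": [0, 0, 0], "turn": [0, 0, 0], "grip": 0}
    - {"translation": [0, 0, 0], "turn": [0, 0, 0], "grip": 0}
    - {"translation": [0, 0, 0], "turn": [0, 0, 0], "grip": 0}
    - {"translation": [0, 0, 0], "turn": [0, 0, 0], "grip": 0}

```text
clock: 30.65
position: [0.4728, 0.1225, 0.0347]
orientation: [-3.13, -1.247, 1.19]
ft_force: [-1.9, -3.6, 5.5]
finger_gap: 0.0559
grip_force: 30.0
```

>>> play_rows:
  increments:
    - {"translation": [0.005, 0, 0], "turn": [0, 0, 0], "grip": 0}
    - {"translation": [0, 0, 0], "turn": [0, 0, 0], "grip": 0}
    - {"translation": [0, 0, 0], "turn": [0, 0, 0], "grip": 0.6}
    - {"translation": [0, 0, 0], "turn": [0, 0, 0], "grip": 0.63}
    - {"translation": [0, 0, 0], "turn": [0, 0, 0], "grip": 0.67}
    - {"translation": [0, 0, 0], "turn": [0, 0, 0], "grip": 0.75}
    - {"translation": [0, 0, 0], "turn": [0, 0, 0], "grip": 0.85}
    - {"translation": [0, 0, 0], "turn": [0, 0, 0], "grip": 0.95}
    - {"translation": [0, 0, 0], "turn": [0, 0, 0], "grip": 1}
    - {"translation": [0, 0, 0], "turn": [0, 0, 0], "grip": 1}

```text
clock: 31.9
position: [0.4728, 0.1225, 0.0341]
orientation: [-3.129, -1.245, 1.189]
ft_force: [0.8, -0.4, 0.1]
finger_gap: 0.0948
grip_force: 0.0
```

>>> play_rows:
  increments:
    - {"translation": [0, 0, -0.1], "turn": [0, 0, 0], "grip": 1}
    - {"translation": [0, 0, -0.2], "turn": [0, 0, 0], "grip": 1}
    - {"translation": [0, 0, -0.2], "turn": [0, 0, 0], "grip": 1}
    - {"translation": [0, 0, -0.2], "turn": [0, 0, 0], "grip": 1}
    - {"translation": [0, 0, -0.2], "turn": [0, 0, 0], "grip": 1}
    - {"translation": [0.3, 0, -0.3], "turn": [0, 0, 0], "grip": 1}
    - {"translation": [0.3, 0, -0.3], "turn": [0, 0, 0], "grip": 1}
    - {"translation": [0.3, 0, -0.3], "turn": [0, 0, 0], "grip": 1}
    - {"translation": [0.3, 0, -0.3], "turn": [0, 0, 0], "grip": 1}
    - {"translation": [0, 0, 0], "turn": [0, 0, 0], "grip": 1}

```text
clock: 33.15
position: [0.4442, 0.0467, 0.1252]
orientation: [-3.136, -1.245, 1.195]
ft_force: [0.6, 0.1, -0.2]
finger_gap: 0.0952
grip_force: 0.0
```

Run:
```python
from h import *
s=arm.get_obs();print(s['clock'],s['position'],s['ft_force'])
b=snap('side','s7.png');a=snap('top','t7.png')
B=cv2.resize(b[150:390,200:380],None,fx=2,fy=2);A=cv2.resize(a[130:330,100:300],None,fx=2,fy=2)
im=np.zeros((480,760,3),np.uint8);im[:480,:360]=B;im[:400,360:]=A;cv2.imwrite('pics/c7.png',im)
```

```text
33.15 [0.44422638 0.04668889 0.12521455] [ 0.63799103  0.10634427 -0.17997308]
```

View pics/c7.png

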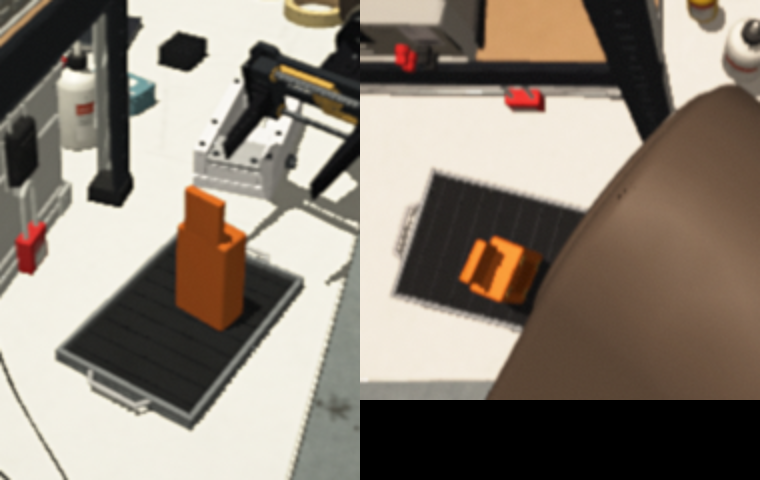

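The casting stands upright, tongue up, well inside the rim (side crop foot near (210,315)). The gripper is clear and the bystanders have not moved, so I'll hand in.

```bash
python3 -c "
from workcell import arm
print(arm.close_job())"
```

```text
the job is handed in; nothing more can be done
None
```

I handed the job in at about 33 s: the casting stands upright, tongue up, inside the rim on the tray mat with the gripper clear, and the bottle, box and heatsink looked unmoved in the pictures; no verdict was returned.

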